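# Lock the flask tray onto a laboratory shaker with a linch pin

### The job

Lock the flask tray onto the shaker: take the linch pin from its stand, push it through the hole of the free locking post until its shoulder sits against the post, then flip its sprung ring over the top of the post so that it snaps down around the pin's end, and let go. The platform gives a little and never stops exactly where it should, so find the hole by feel and do not force the pin, the ring or the shaker; leave the glassware and the other things on the bench where they are.

Things in the scene. Friction and masses are not known exactly. Their poses are not given: they have to be found in the camera images.
- shaker: white laboratory shaker, housing 270 x 200 x 82 mm. Origin: centre of its underside; x away from its front panel, y towards the free locking post, z up. This is the housing's pose: the platform on it, with tray and posts, stops anywhere up to 12 mm off along x (and stays there, stiff) and hangs, by its load, up to 3 mm off in height; it gives 1 mm per 8 N along y, 1 mm per 3.5 N along z
- hole (a point): mouth (centre, in the outer face, 124 mm up) of the free post's 11.2 mm hole with the platform dead centre; the true mouth lies up to 12 mm off along x, 3 mm along z, 0 along y. Axes as the shaker's: the pin goes in along -y. The edge is sharp: a pin over 2 mm off centre stops on the post's face. Midway a sprung ball in the hole's floor grips the pin: up to 12 N to pass
- post_top (a point): centre of the free post's top with the platform dead centre (true place off as the hole's), 138 mm up. The post is a bare flat steel bar, 26 mm along the shaker's x, 24 mm along y, in the middle of the platform's +y edge, outer face flush with that edge. Behind it lies a tray tongue 22 mm wide, top 117 mm up. The like post on the -y edge is already locked
- tray (a point): middle of the lift-off steel flask tray with the platform dead centre, 105 mm up: 270 x 170 mm, rim 119 mm up, three clamped flasks to 218 mm up in a row at y = -35 mm. It lies on an aluminium platform 300 (x) x 260 mm (y), 8 mm thick, top 102 mm up, which overhangs the housing by 30 mm at the posts
- stand: small fixed grey stand, base 86 x 46 x 8 mm, origin in its underside. The pin lies along its x, axis 42 mm up: head on a rib 12 mm wide and 20 mm long (centre at x = -20 mm, top 33 mm up), shank in an open fork (centre at x = 21 mm, 24 mm wide over its cheeks, 47 mm high). Lift the pin straight up
- pin: steel linch pin, 0.15 kg. Origin: on its axis in the shoulder's front face; x to the tip, z up. Shank 10 mm thick, 32 mm long, its last 1.5 mm tapering to 7.2 mm. Shoulder 22 mm round, 3 mm thick; behind it the head, a block to x = -37 mm, 16 mm wide (y), 18 mm high. Home: shoulder on the post's outer face, tip 8 mm out behind
- grip (a point): where to grip the pin's head by its sides, across y: on its axis, 14 mm behind the shoulder's face; axes as the pin's. The ring's hinge crosses the head 14 mm behind this point, with the ring's bar 7 to 12 mm to either side of the axis there; between shoulder and ring there is room for fingers up to 22 mm wide
- ring (a joint): turn (rad) of the pin's ring about its hinge at pin x = -28 mm: about 0 open, 2.2 closed. Open it leans back, far bar 52 mm above and 38 mm behind the hinge; at 0.63 upright; closed, level around shank and post, far bar 5 mm beyond the tip. Over-centre: below 1.5 it springs back open (up to 2 N at the far bar), past 1.5 it snaps closed by itself and stays
- far_bar (a point): middle of the ring's far bar, 65 mm from the hinge: the ring is a loop of 5 mm round steel bar, 49 mm wide over all. Push it here from behind, along its arc towards the tip and over the post, with the fingertips only just under the bar: inside, the loop is 44 mm wide and rounds off to its far end, so fingers that reach deep through it jam
- bottle: bystander: brown glass bottle with a black cap, 68 mm across, 150 mm high, origin in its underside
- beaker: bystander: glass beaker, 68 mm across, 85 mm high, origin in its underside
- flask: bystander: conical glass flask, 64 mm across, 105 mm high, origin in its underside
- dishes: bystander: stack of three culture dishes, 86 mm across, 42 mm high, origin in its underside
- plate: bystander: clear well plate, 128 x 86 x 14 mm, origin in its underside
- tips: bystander: blue pipette tip box with a pale lid, 120 x 82 mm, 62 mm high, origin in its underside
- timer: bystander: round white bench timer, 52 mm across, 22 mm high, origin in its underside

How it is judged:
On the way, in this order (a step that is already met when the one before it is completed fails the run):
1. the pin is pushed home in the free post's hole (y of pin in the frame of hole between -0.005 and 0.003 m and x of pin in the frame of hole between -0.016 and 0.016 m and z of pin in the frame of hole between -0.008 and 0.008 m and angle between the x axis of pin and the y axis of shaker, either way round below 0.15 rad), for 0.2 s.
2. the ring has snapped down over the pin's end (value of joint ring above 2.1 rad), for 0.2 s.
At the end, for the whole second after the job is handed in: The pin sits home in the free post's hole: its shoulder within 3 mm of the post's outer face, within 16 mm of the nominal hole sideways and 8 mm in height, in line with the hole within 0.15 rad, at rest; its ring is snapped closed (joint above 2.1 rad) (all of step 1 and value of joint ring above 2.1 rad and linear speed of pin below 0.02 m/s); the robot touches nothing.
It fails at once if the pin is forced: it bears on the shaker with more than 30 N (contact force between pin and shaker above 30 N).
It fails at once if the robot itself presses on the shaker with more than 25 N (contact force between the arm and shaker above 25 N).
It fails at once if a thing standing on the bench is shoved more than 30 mm (distance of any of bottle, beaker, flask, dishes, plate, tips, timer from where it was at the start of the episode above 0.03 m).
It also fails if it takes over 72 s, if anything falls off the work surface, if the arm or the gripper's body presses on something with over 40 N, if the wrist force passes 120 N, or if a joint passes its speed limit or range.

### The arm

A 7-joint arm with a two-finger parallel gripper is mounted at the origin on the work surface. World frame = base frame: x ahead of the robot, y to its left, z up, the work surface at z = 0. Lengths are in m, angles in rad, forces in N, time in s.
With the tool pointing down it reaches from about 0.4 to 0.9 m from the base axis. Payload 5.5 kg.
Tool frame: the origin (TCP) lies midway between the tips of the shut fingers; the grasp point (between the pads) lies 19 mm behind it (manip.grip_depth is the distance from the TCP to the grasp point, in m); z points along the fingers, y is the line along which they close (so a half turn about z gives the same grasp; the last joint's range is limited). The gripper opens to 92 mm and grips with 3 to 60 N. Pads are 19 mm wide; open, the fingers measure 130 mm over their backs; the gripper's body (75 mm by 190 mm) begins 47 mm behind the grasp point.
Start: joints at [0.263, 0.501, -0.427, 1.55, 0.221, 1.138, -0.21], TCP at [0.65, 0, 0.227] pointing down, gripper open.
Joint ranges: [-2.88, 2.88], [-0.31, 2.03], [-1.54, 1.56], [0.2, 2.42], [-1.41, 4.55], [0.19, 2.02], [-2.57, 2.57]. Speed limits (rad/s): [2.57, 2.57, 3.14, 3.14, 3.14, 3.14, 3.14].

### API

Orientations are given as a unit quaternion [x, y, z, w].
In Python, from bench import manip, effector, viewer gives the robot as it stands. Calls block until the motion is done:
- manip.move_pose(position, orientation): joint-space move of the TCP to a pose.
- manip.servo_line(position, ori=None, vel=0.15): straight line of the TCP; ori=None keeps the orientation; vel is the mean speed in m/s.
- manip.movej(angles): joint-space move.
- effector.open_jaws() and effector.close(f_grip=None): open the fingers fully, or close them until they stop; f_grip is the grip in N (None keeps the last).
- manip.sleep(seconds).
- manip.solve_ik(position, orientation): joint angles nearest the present ones, or None.
- viewer.get_image(name): name is "scene" or "side" or "wrist"; returns the picture (480x640x3 uint8, red, green, blue); there is no depth.
- viewer.get_calibration(name): a dict with "vfov" (degrees; the focal length in pixels is half the picture's height over the tangent of half this angle, whatever the lens; pixels are square), "cx", "cy" (the principal point, pixels), "dist_coeffs" ([k1, k2, p1, p2, k3] as OpenCV has them; the pictures are not rectified), "eye" and "attitude" of the camera in the world. Camera axes: x right, y down, z forward; pixel columns grow to the right and rows downward; lengths in m; the calibration is good to about 2 mm. A picture is of the moment at which its call begins: read the wrist's pose just before it. get_calibration takes no time and is no camera call; for the wrist camera it gives the pose at the moment of the call.
A pose or a line that the arm cannot do raises manip.PlanningError and nothing moves.
- manip.hand_in(): hands the job in; it is judged then, once.
Readings, each from a call of its own:
- manip.current_clock(): time.
- manip.current_q(): joint angles.
- manip.current_joint_velocities(): joint speeds.
- manip.current_tau(): joint torques, N m.
- manip.current_tool_pos(): TCP position.
- manip.current_tcp_rot(): TCP orientation.
- manip.current_force(): force on the tool from outside, world axes, zero at the start.
- manip.current_wrist_torque(): the same for the moment, N m.
- manip.current_finger_gap(): finger opening in m.
- manip.current_gripper_force(): force on a finger pad.
Only numpy, scipy, OpenCV 4.12 (cv2) and the standard library are available. Lean on these libraries where they do the work, as an engineer would, in place of code of your own. Each camera call takes 0.05 s, during which the arm holds its last target. There are 200 camera calls.

## Working session

There is one attempt and no reset: what is moved stays moved. The work goes in short steps, each a Python script; the robot and the scene stay as the last script left them, time stands still between calls to the robot, and variables do not carry over. Pictures are saved under pics/ and viewed, at most 12 in all, crops included, and the job is handed in when it is done.

```bash
ls; mkdir -p pics; python3 - <<'E'
from bench import manip, effector, viewer
import cv2
for n in ["scene","side","wrist"]:
    c=viewer.get_calibration(n); print(n,c)
    im=viewer.get_image(n); cv2.imwrite(f"pics/{n}0.png",im[:,:,::-1])
print(manip.current_clock(),manip.current_tcp_rot(),manip.grip_depth)
E
```

```text
pics
scene {'vfov': 47.86020916282257, 'cx': 313.19257664651536, 'cy': 238.63915110710954, 'dist_coeffs': array([-0.07184664,  0.        ,  0.        ,  0.        ,  0.        ]), 'eye': array([0.991114  , 0.88090348, 1.05581327]), 'attitude': array([ 0.26504926,  0.89885684, -0.3344787 , -0.09964573])}
side {'vfov': 55.62450393480727, 'cx': 318.0181049916965, 'cy': 237.05851169343057, 'dist_coeffs': array([-0.07257345,  0.        ,  0.        ,  0.        ,  0.        ]), 'eye': array([ 0.34780248, -0.56328664,  0.71096859]), 'attitude': array([ 0.88973826, -0.1027114 ,  0.06387455, -0.44015478])}
wrist {'vfov': 68.28464053864589, 'cx': 323.93495246457644, 'cy': 237.40646812331292, 'dist_coeffs': array([0.02363433, 0.        , 0.        , 0.        , 0.        ]), 'eye': array([0.65059362, 0.06479572, 0.38461368]), 'attitude': array([ 9.92197944e-01, -5.54033536e-05, -1.38357000e-03,  1.24664841e-01])}
0.15 [ 7.07081978e-01  7.07131197e-01 -5.10153551e-04 -5.35639203e-04] 0.0188
```

View pics/scene0.png

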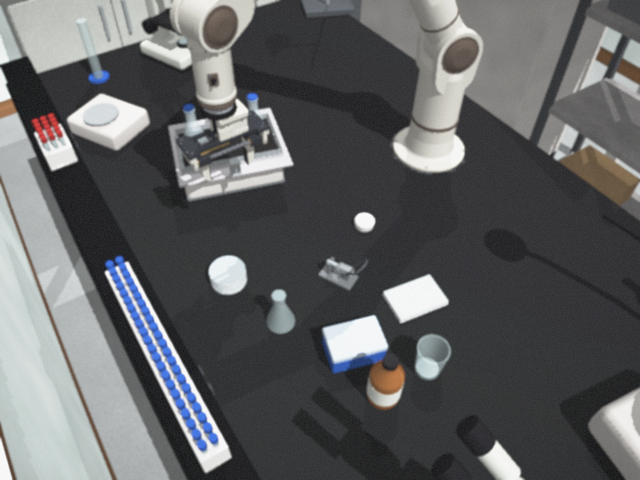

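View pics/side0.png

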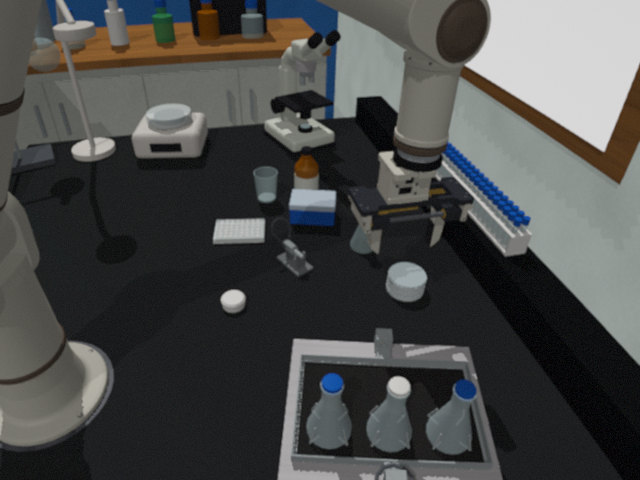

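The scene view shows the shaker at about (230,150), its free post near (246,155), and the stand with the pin at (342,270). The side view shows the free post top at (384,333), the stand at (294,262), and the flasks and tray at bottom right.

```bash
cat > h.py <<'E'
from bench import manip, effector, viewer
import cv2, numpy as np
from scipy.spatial.transform import Rotation as R
def cam(n,c=None):
    c=c or viewer.get_calibration(n); f=240/np.tan(np.radians(c['vfov'])/2)
    return np.array([[f,0,c['cx']],[0,f,c['cy']],[0,0,1]]),np.array(c['dist_coeffs']),np.array(c['eye']),R.from_quat(c['attitude']).as_matrix()
def ray(n,px,c=None):
    K,d,e,M=cam(n,c); u=cv2.undistortPoints(np.array([[px]],float),K,d)[0,0]
    v=M@[u[0],u[1],1]; return e,v/np.linalg.norm(v)
def onz(n,px,z,c=None):
    e,v=ray(n,px,c); return e+v*(z-e[2])/v[2]
def proj(n,P,c=None):
    K,d,e,M=cam(n,c); P=np.atleast_2d(P).astype(float)
    return cv2.projectPoints((P-e)@M,np.zeros(3),np.zeros(3),K,d)[0][:,0]
def tri(*rs):
    A=sum(np.eye(3)-np.outer(v,v) for e,v in rs); b=sum((np.eye(3)-np.outer(v,v))@e for e,v in rs)
    return np.linalg.solve(A,b)
def snap(n,name):
    c=viewer.get_calibration(n); im=viewer.get_image(n); cv2.imwrite(f"pics/{name}.png",im[:,:,::-1]); return c,im
E
python3 - <<'E'
from h import *
np.set_printoptions(precision=4,suppress=True)
print('post',onz('side',(384,334),.138))
print('tray corners', [onz('side',p,.119) for p in [(303,358),(465,360),(490,464)]])
print('plat corners', [onz('side',p,.102) for p in [(292,341),(470,347)]])
print('stand scene',onz('scene',(340,276),.005),'side',onz('side',(295,264),.005))
for n,ps,z in [('bottle',[(306,165)],.15),('dishes',[(406,272)],.042),('tips',[(313,200)],.062),('plate',[(240,231)],.014),('beaker',[(265,172)],.085),('timer',[(233,298)],.02)]:
    print(n,onz('side',ps[0],z))
print('flask',onz('scene',(283,320),.02))
for n in('scene','side'):
  im=cv2.imread(f'pics/{n}0.png')
E
python3 -c "
import cv2
a=cv2.imread('pics/side0.png')[200:300,230:350];b=cv2.imread('pics/scene0.png')[230:310,290:410]
a=cv2.resize(a,(480,400),interpolation=3)
b=cv2.resize(b,(480,320),interpolation=3)
import numpy as np;cv2.imwrite('pics/x.png',0*a)
"
```

```text
post [ 0.5843 -0.1113  0.138 ]
tray corners [array([ 0.4477, -0.1146,  0.119 ]), array([ 0.7018, -0.1783,  0.119 ]), array([ 0.6526, -0.3437,  0.119 ])]
plat corners [array([ 0.44  , -0.0626,  0.102 ]), array([ 0.7337, -0.1443,  0.102 ])]
stand scene [0.5063 0.2548 0.005 ] side [0.5073 0.2448 0.005 ]
bottle [0.5804 0.4568 0.15  ]
dishes [0.7349 0.1229 0.042 ]
tips [0.5927 0.4238 0.062 ]
plate [0.3932 0.3918 0.014 ]
beaker [0.486  0.5578 0.085 ]
timer [0.3526 0.1466 0.02  ]
flask [0.691  0.2958 0.02  ]
```

View pics/wrist0.png

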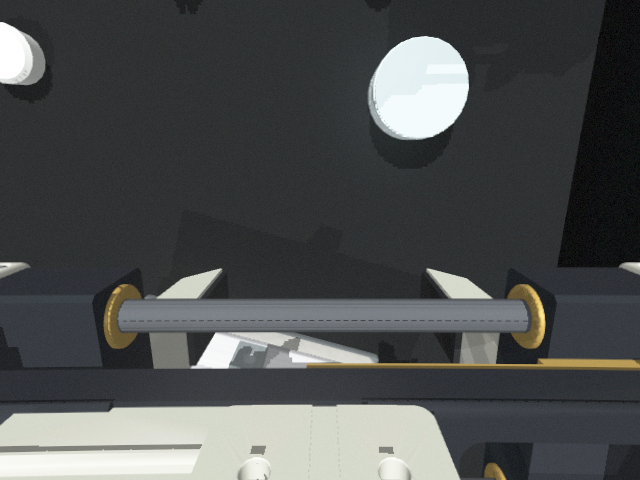

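The wrist view shows the dishes at (420,88) and the timer at top left. Objects below the camera land in the upper half of the frame, so I'll place the stand there.

```bash
python3 - <<'E'
from h import *
import pickle
q=manip.current_tcp_rot()
out=[]
for i,p in enumerate([(0.507,0.175,0.21),(0.56,0.16,0.21)]):
    manip.move_pose(np.array(p),q); c,im=snap('wrist',f'w{i+1}'); out.append((c,im))
pickle.dump(out,open('w.pkl','wb'))
print(manip.current_clock())
a=np.vstack([cv2.resize(im[0:270,120:520],(800,540)) for c,im in out[:1]])
cv2.imwrite('pics/w12.png',a[:,:,::-1])
E
```

```text
1.4917
```

View pics/w12.png

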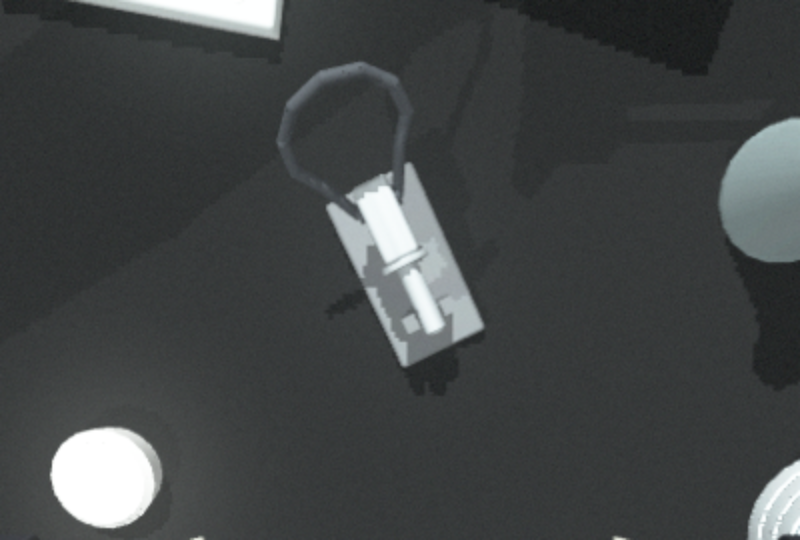

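The wrist crop (2×, offset 120 px) shows the pin with its tip at full-frame (336,165). Its shoulder is near (322,131), its head back near (308,95), and the ring is behind. The base corners are (324,81), (362,163), (322,182) and (284,102).

```bash
python3 - <<'E'
from h import *
import pickle
np.set_printoptions(precision=4,suppress=True)
for k,(c,im) in enumerate(pickle.load(open('w.pkl','rb'))):
    g=im.astype(int).mean(2)
    pc=proj('wrist',[[.507,.25,.02]],c)[0]
    roi=np.zeros(g.shape,bool); y,x=pc.astype(int)[::-1]; roi[max(0,y-75):y+75,x-60:x+60]=1
    out=[]
    # base: anything brighter than table and not ring/dark
    m=((g>110)&roi).astype(np.uint8); m=cv2.morphologyEx(m,cv2.MORPH_OPEN,np.ones((5,5)));m=cv2.morphologyEx(m,cv2.MORPH_CLOSE,np.ones((9,9)))
    cs=max(cv2.findContours(m,0,2)[0],key=cv2.contourArea)
    C=cv2.boxPoints(cv2.minAreaRect(cs)); W=np.array([onz('wrist',p,.008,c) for p in C])
    print(k,'px',C.tolist()); print('base ctr',W.mean(0),'sides',np.linalg.norm(np.diff(W[:,:2],axis=0),axis=1))
    L=[W[1]-W[0],W[2]-W[1]]; l=max(L,key=np.linalg.norm); l=l*np.sign(-l[1]); print('yaw',np.arctan2(l[1],l[0]))
    m=((g>205)&roi).astype(np.uint8); n,lab,st,ce=cv2.connectedComponentsWithStats(m)
    for i in range(1,n):
        if st[i,4]>60:
            pts=np.argwhere(lab==i)[:,::-1]; r=cv2.minAreaRect(pts.astype(np.float32)); C=cv2.boxPoints(r)
            W=np.array([onz('wrist',p,.049,c) for p in C]); print(' bright',st[i,4],ce[i],W.mean(0),np.linalg.norm(np.diff(W[:,:2],axis=0),axis=1),C.round(1).tolist())
E
```

```text
0 px [[281.0602722167969, 100.02287292480469], [324.9687805175781, 80.26403045654297], [362.5218200683594, 163.7151641845703], [318.6133117675781, 183.4739990234375]]
base ctr [0.5076 0.2511 0.008 ] sides [0.0454 0.0855 0.0481]
yaw -1.118445586834361
 bright 676 [313.8876 112.8254] [0.5008 0.2661 0.049 ] [0.015  0.033  0.0154] [[297.0, 98.4000015258789], [313.20001220703125, 90.69999694824219], [330.70001220703125, 127.5], [314.6000061035156, 135.1999969482422]]
 bright 271 [331.1587 150.0554] [0.5155 0.2357 0.049 ] [0.0075 0.0272 0.0077] [[320.5, 137.0], [328.5, 133.39999389648438], [341.5, 162.60000610351562], [333.5, 166.10000610351562]]
1 px [[221.00003051757812, 77.0], [263.4000244140625, 55.80000686645508], [308.6000061035156, 146.20001220703125], [266.20001220703125, 167.40000915527344]]
base ctr [0.5071 0.2534 0.008 ] sides [0.0443 0.0902 0.0473]
yaw -1.1074985413338576
 bright 693 [248.961   92.2367] [0.5007 0.2662 0.049 ] [0.0151 0.032  0.0155] [[231.3000030517578, 78.19999694824219], [247.3000030517578, 69.69999694824219], [266.79998779296875, 106.4000015258789], [250.6999969482422, 114.9000015258789]]
 bright 262 [269.1298 130.7443] [0.516 0.236 0.049] [0.0069 0.0284 0.0071] [[257.6000061035156, 116.19999694824219], [264.79998779296875, 112.5999984741211], [280.3999938964844, 143.8000030517578], [273.20001220703125, 147.39999389648438]]
```

```bash
cat >> h.py <<'E'
def down(psi):
    x=np.array([np.cos(psi),np.sin(psi),0]); z=np.array([0,0,-1.]); return R.from_matrix(np.c_[x,np.cross(z,x),z]).as_quat()
E
python3 - <<'E'
from h import *
np.set_printoptions(precision=3,suppress=True)
g=np.array([.5034,.2607,.042-manip.grip_depth])
print(manip.current_q())
for s in(0,np.pi):
    print(manip.solve_ik(g,down(-1.118+s)),manip.solve_ik(g+[0,0,.14],down(-1.118+s)))
    for P in ([.592,-.083,.105],[.60,-.05,.12],[.61,-.02,.16]):
        print('  ',manip.solve_ik(np.array(P),down(-1.837+s)))
E
```

```text
[ 0.064  0.41  -0.493  1.738  0.218  1.05  -0.507]
[-1.306  0.981  1.125  1.928 -1.085  1.012 -2.347] [-1.418  0.851  1.355  1.862 -0.898  1.221 -2.45 ]
   [ 0.784  0.74  -0.97   1.771  0.709  1.024  2.416]
   [ 0.734  0.73  -0.986  1.751  0.695  1.052  2.373]
   [ 0.694  0.694 -1.014  1.702  0.647  1.12   2.361]
[-0.145  0.656 -0.491  1.889  0.457  0.71  -0.449] [-0.053  0.459 -0.602  1.818  0.311  0.96  -0.335]
   [ 0.349  0.54  -0.334  1.785  0.226  0.853 -0.356]
   [ 0.302  0.528 -0.347  1.765  0.223  0.887 -0.409]
   [ 0.265  0.493 -0.365  1.717  0.207  0.97  -0.444]
```

```bash
python3 - <<'E'
from h import *
import pickle
p=np.array([.584,-.111,0]); yv=np.array([np.cos(1.306),np.sin(1.306),0]); xv=np.array([yv[1],-yv[0],0])
out=[]
for i,(a,b) in enumerate([(-.075,.035),(-.075,-.045)]):
    manip.move_pose(p+a*yv+b*xv+[0,0,.26],down(1.306)); manip.sleep(.2); out.append(snap('wrist',f'p{i}'))
pickle.dump(out,open('p.pkl','wb')); print(manip.current_clock())
a=np.hstack([cv2.resize(im[60:260,220:420] if i<0 else im[20:270,120:520],(400,250)) for i,(c,im) in enumerate(out)])
cv2.imwrite('pics/p01.png',a[:,:,::-1])
print([proj('wrist',[[.584,-.111,.138]],c) for c,_ in out])
E
```

```text
3.75
[array([[277.21575439, 136.10019225]]), array([[380.25256305, 133.61867858]])]
```

View pics/p01.png

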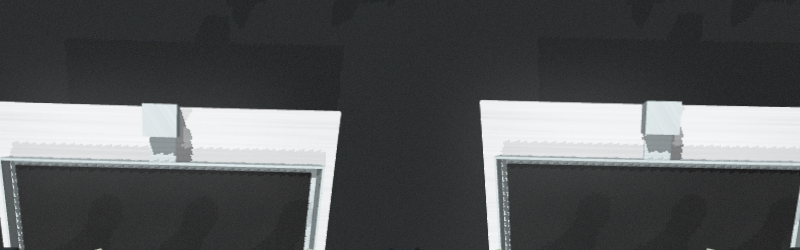

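Both views show the post's top face, with full-frame centres at about (279,140) and (382,138). The platform's outer edge runs just behind it and is slightly tilted. Next I'll refine the edges from intensity profiles.

```bash
python3 - <<'E'
from h import *
import pickle
np.set_printoptions(precision=4,suppress=True,linewidth=200)
V=pickle.load(open('p.pkl','rb'))
for k,(c,im) in enumerate(V):
    x,y=[(279,140),(382,138)][k]
    print(im[y-3:y+4,x-26:x+27].mean(0).astype(int)[:,[0,2]].T)
    print(im[y-26:y+27,x-4:x+5].mean(1).astype(int)[:,[0,2]].T)
    g=im.mean(2); pts=[]
    for u in (range(130,450,4) if k==0 else range(210,510,4)):
        if abs(u-x)<30: continue
        col=g[90:160,u]; d=np.diff(col); j=int(np.argmax(d>25)); 
        if d.max()>25: pts.append((u,90+j+.5+ (0)))
    W=np.array([onz('wrist',q,.102,c)[:2] for q in pts]); vx,vy,x0,y0=cv2.fitLine(W.astype(np.float32),cv2.DIST_HUBER,0,.001,.001).ravel()
    n=np.array([-vy,vx]); print('edge yaw',np.arctan2(vy,vx),'pt',x0,y0,'resid',np.abs((W-[x0,y0])@n).mean())
E
```

```text
[[241 241 240 241 241 240 241 240 240 227 221 221 222 222 222 222 222 222 222 223 223 222 223 222 222 222 221 221 221 220 220 220 220 221 222 223 223 222 223 224 225 225 224 174 107  93 103 122 128
  129 146 181 224]
 [242 242 243 243 243 242 243 242 242 235 231 231 232 232 232 232 232 231 232 233 233 233 233 232 232 231 231 230 230 230 230 230 230 231 232 232 233 232 233 233 235 235 235 187 114  99 109 126 132
  132 149 185 226]]
[[ 52  51  52  53  52  53  53  53  54 122 197 223 222 222 222 222 221 222 221 221 221 220 220 221 221 221 222 222 222 222 222 223 222 222 223 222 222 222 222 222 222 222 212 155 141 142 141 140 139
  142 143 143 143]
 [ 55  54  55  56  55  55  56  57  56 131 212 233 232 232 232 232 231 232 231 231 231 230 230 230 231 230 231 231 232 231 232 232 232 232 232 232 232 232 232 232 232 232 223 166 150 152 151 149 149
  153 154 153 152]]
edge yaw -0.2871098 pt 0.64881665 -0.12012295 resid 0.00020799736292102968
[[241 241 241 241 238 200 124 125 124 138 191 222 222 221 222 222 221 221 221 221 222 223 222 222 221 220 220 220 218 219 219 218 218 217 218 219 220 221 221 221 221 221 222 223 228 239 241 241 242
  241 241 241 241]
 [243 243 243 243 240 205 133 133 132 147 204 232 232 231 232 232 231 231 231 231 232 232 232 231 231 230 230 230 229 229 228 228 228 228 229 229 230 230 230 231 231 232 232 233 236 241 243 243 243
  243 243 243 243]]
[[ 45  46  45  45  46  46  46  47  69 167 221 221 220 220 220 219 220 219 219 219 219 219 219 220 220 220 220 220 221 220 221 221 221 221 221 221 221 221 221 221 220 218 193 135 138 139 138 136 136
  139 140 139 138]
 [ 48  49  48  48  49  48  50  48  74 179 231 231 230 230 230 230 229 229 229 229 229 230 229 229 230 230 230 230 231 230 231 231 231 231 230 230 231 230 231 231 230 228 206 144 147 149 148 146 146
  149 150 149 147]]
edge yaw -0.2884295 pt 0.5683378 -0.09635244 resid 0.00019912710861821932
```

```bash
python3 - <<'E'
from h import *
import pickle
np.set_printoptions(precision=4,suppress=True,linewidth=200)
V=pickle.load(open('p.pkl','rb')); px=[(279.2,140.1),(383.1,137.6)]
print('tri',tri(*[ray('wrist',p,c) for p,(c,_) in zip(px,V)]))
yaw=-.288; xv=np.array([np.cos(yaw),np.sin(yaw)]); yv=np.array([-xv[1],xv[0]])
for (u0,u1,v0,v1),(c,_) in zip([(262.2,296.2,123.3,156.8),(366,400.2,120.8,154.3)],V):
    um,vm=(u0+u1)/2,(v0+v1)/2
    a,b,t,o=[onz('wrist',p,.138,c)[:2] for p in [(u0,vm),(u1,vm),(um,v0),(um,v1)]]
    print('centre',onz('wrist',(um,vm),.138,c),'w',(b-a)@xv,'d',(t-o)@yv,'outer face y',t@yv)
for e in [(.6488,-.1201),(.5683,-.0964)]: print('edge y',np.array(e)@yv)
# side view: platform corners for housing/x
s=onz('side',(384,334),.138); print(s)
E
```

```text
tri [ 0.585  -0.1143  0.1411]
centre [ 0.5846 -0.1142  0.138 ] w 0.025938651433751594 d 0.024600385395324158 outer face y 0.06874856581072389
centre [ 0.5855 -0.1144  0.138 ] w 0.026035392072105187 d 0.024474152494024026 outer face y 0.06871796571625574
edge y 0.06912847121496062
edge y 0.06898752884876054
[ 0.5843 -0.1113  0.138 ]
```

```bash
python3 - <<'E'
from h import *
np.set_printoptions(precision=4,suppress=True)
psi=-1.118+np.pi; g=np.array([.5034,.2607,.042-manip.grip_depth]); Q=down(psi)
manip.move_pose(np.array([.56,.05,.26]),down(1.6))
manip.move_pose(g+[0,0,.15],Q)
manip.servo_line(g+[0,0,.05],vel=.15); manip.servo_line(g,vel=.06)
print('pre',manip.current_force(),manip.current_tool_pos())
effector.close(40); print('gap',manip.current_finger_gap(),manip.current_gripper_force(),manip.current_force())
manip.servo_line(g+[0,0,.02],vel=.04); print(manip.current_force())
manip.servo_line(g+[0,0,.15],vel=.12); manip.sleep(.3)
print(manip.current_finger_gap(),manip.current_force(),manip.current_clock())
snap('side','s1');snap('wrist','w3')
a=cv2.imread('pics/side0.png');a=cv2.imread('pics/s1.png'); b=cv2.imread('pics/w3.png')
cv2.imwrite('pics/c1.png',np.hstack([cv2.resize(a[130:290,210:370],(400,400),interpolation=2),cv2.resize(b[120:440,160:480],(400,400))]))
E
```

```text
pre [-0.0218  0.2138 -0.1738] [0.5036 0.261  0.0235]
gap 0.01830589018292132 40.00117063522339 [0.4479 0.2818 0.5998]
[-0.086  -0.7152 -1.9599]
0.018713478983167744 [ 0.2898  0.1978 -0.8939] 10.725
```

View pics/c1.png

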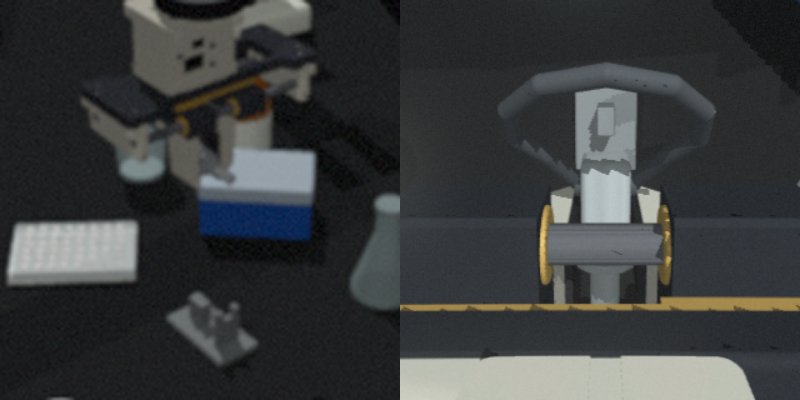

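The side crop shows the stand empty and the pin held, with its tip at about full-frame (302,201). The wrist crop shows the head centred and straight between the pads, with the ring open behind. I'll check the tip against its predicted position from both cameras.

```bash
python3 - <<'E'
from h import *
np.set_printoptions(precision=4,suppress=True)
T=manip.current_tool_pos(); M=R.from_quat(manip.current_tcp_rot()).as_matrix()
print(T)
def pin(x,y,z): return T+M@np.array([-(x+14)/1e3,-y/1e3,-manip.grip_depth-z/1e3])
print('tip,shoulder side',proj('side',[pin(32,0,0),pin(32,0,5),pin(32,0,-5),pin(0,0,11),pin(0,0,0)]))
snap('scene','sc1')
c=viewer.get_calibration('scene')
print('scene',proj('scene',[pin(32,0,0),pin(0,0,0),pin(-66,0,52)]))
print('wrist ring bar,headback top,hinge',proj('wrist',[pin(-66,0,52),pin(-37,8,9),pin(-37,-8,9),pin(-37,8,-9)]))
a=cv2.imread('pics/s1.png');b=cv2.imread('pics/sc1.png');u,v=proj('scene',[pin(0,0,0)])[0].astype(int)
u2,v2=proj('side',[pin(16,0,0)])[0].astype(int); print(u,v,u2,v2)
cv2.imwrite('pics/c2.png',np.hstack([cv2.resize(a[v2-30:v2+30,u2-30:u2+30],(400,400),interpolation=2),cv2.resize(b[v-30:v+30,u-30:u+30],(400,400),interpolation=2)]))
E
```

```text
[0.5033 0.2607 0.173 ]
tip,shoulder side [[304.3374 202.8629]
 [304.3511 200.8483]
 [304.3237 204.865 ]
 [295.0025 192.0163]
 [295.0352 196.4175]]
scene [[327.7301 217.1331]
 [340.4935 222.7255]
 [369.5056 217.9052]]
wrist ring bar,headback top,hinge [[323.3884 199.0667]
 [303.0321 257.7515]
 [344.274  257.7315]
 [305.399  245.2833]]
340 222 299 199
```

View pics/c2.png

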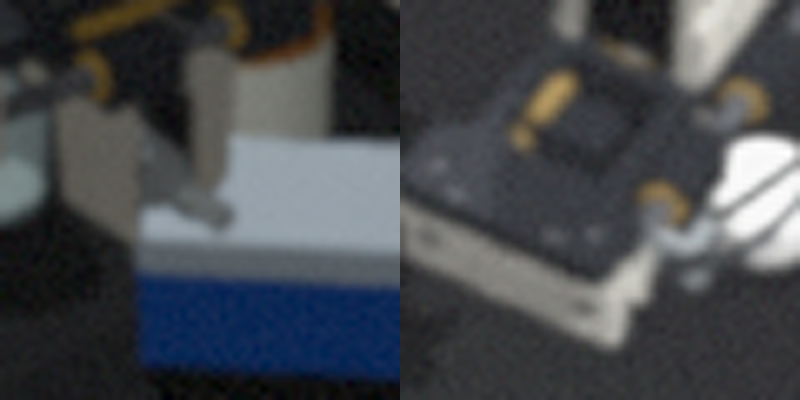

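```bash
python3 - <<'E'
from h import *
import pickle
np.set_printoptions(precision=4,suppress=True)
V=pickle.load(open('w.pkl','rb'))
d=np.array([np.cos(-1.118),np.sin(-1.118)])
g=np.array([.5034,.2607])
for n,px,z,L in [('tip',[(337.5,164.35),(276.8,145.6)],.045,32),('rear',[(305.1,94.55),(239.3,73.95)],.051,-37)]:
    print(n,tri(*[ray('wrist',p,c) for p,(c,_) in zip(px,V)]))
    for p,(c,_) in zip(px,V):
        P=onz('wrist',p,z,c)[:2]; print('  along rel grip pt',1e3*(P-g)@d,'expect',L+14, 'lateral',1e3*(P-g)@[-d[1],d[0]])
# shoulder dark gap profile along axis in view 0
c,im=V[0]
for s in range(4,24):
    P=np.r_[g+d*s/1e3,.05]; u,v=proj('wrist',[P],c)[0]
    print(s,int(cv2.getRectSubPix(im,(1,1),(float(u),float(v)))[0,0,0]),end='; ')
print()
for s in range(4,24):
    r=[]
    for w in (9.5,-9.5):
        P=np.r_[g+d*s/1e3+np.array([-d[1],d[0]])*w/1e3,.044]; u,v=proj('wrist',[P],c)[0]; r.append(int(cv2.getRectSubPix(im,(1,1),(float(u),float(v)))[0,0,0]))
    print(s,r,end='; ')
E
```

```text
tip [0.5215 0.2231 0.044 ]
  along rel grip pt 41.70148009581573 expect 46 lateral -0.24619991511163403
  along rel grip pt 41.69051097973722 expect 46 lateral -0.0034986065746787642
rear [0.4935 0.2808 0.0486]
  along rel grip pt -22.189627061422712 expect -23 lateral -0.07730466747186159
  along rel grip pt -21.637050515175687 expect -23 lateral -0.0007878524210697466
4 242; 5 242; 6 234; 7 205; 8 219; 9 241; 10 232; 11 177; 12 164; 13 170; 14 177; 15 208; 16 235; 17 243; 18 243; 19 243; 20 243; 21 243; 22 244; 23 243; 
4 [161, 119]; 5 [165, 119]; 6 [163, 119]; 7 [140, 122]; 8 [172, 151]; 9 [184, 171]; 10 [174, 173]; 11 [151, 138]; 12 [174, 118]; 13 [182, 118]; 14 [184, 117]; 15 [182, 120]; 16 [181, 120]; 17 [181, 117]; 18 [182, 117]; 19 [181, 116]; 20 [181, 117]; 21 [180, 117]; 22 [166, 117]; 23 [162, 116];
```

The views agree that the shoulder face sits 3 mm further back than I assumed, so the pads overlap the shoulder, which also explains the 18.5 mm gap. I'll set the pin back in the stand and regrip 3 mm back.

```bash
python3 - <<'E'
from h import *
np.set_printoptions(precision=4,suppress=True)
d=np.array([np.cos(-1.118),np.sin(-1.118),0]); g=np.array([.5034,.2607,.042-manip.grip_depth])
manip.servo_line(g+[0,0,.02],vel=.15); manip.servo_line(g+[0,0,.0008],vel=.04); print(manip.current_force())
effector.open_jaws()
manip.servo_line(g-d*.0033,vel=.03)
effector.close(40); print('gap',manip.current_finger_gap(),manip.current_gripper_force(),manip.current_force())
manip.servo_line(g-d*.0033+[0,0,.03],vel=.05)
manip.servo_line(g-d*.0033+[0,0,.15],vel=.15); manip.sleep(.2)
print(manip.current_finger_gap(),manip.current_force(),manip.current_clock())
snap('wrist','w4')
b=cv2.imread('pics/w4.png')
cv2.imwrite('pics/c3.png',cv2.resize(b[150:350,220:420],(600,600)))
T=manip.current_tool_pos(); M=R.from_quat(manip.current_tcp_rot()).as_matrix()
def pin(x,y,z): return T+M@np.array([-(x+14)/1e3,-y/1e3,-manip.grip_depth-z/1e3])
print((proj('wrist',[pin(-66,0,52),pin(-37,8,9),pin(-37,-8,9)])-[220,150])*3)
E
```

```text
[-0.3841  0.4059 -0.4376]
gap 0.01588244454170225 39.99818343669176 [ 0.4983 -0.7391 -0.3692]
0.01573316177122473 [ 0.1989  0.3797 -1.6243] 17.0917
[[310.5776 147.6364]
 [249.3752 323.6479]
 [373.173  323.5994]]
```

View pics/c3.png

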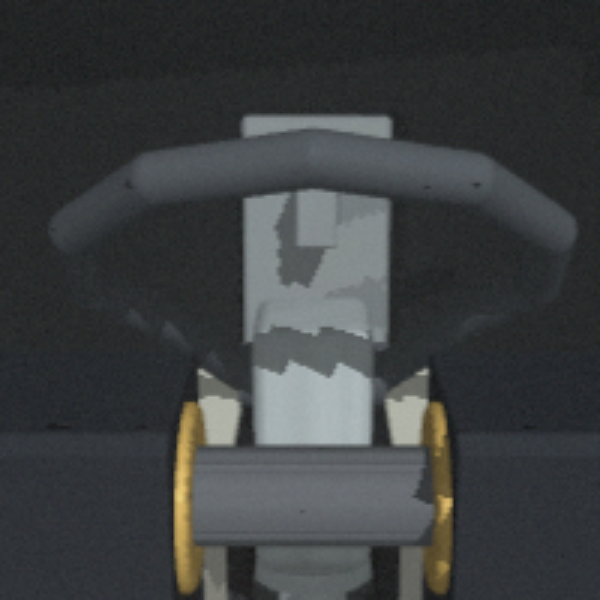

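Gap is now 15.8 mm and the ring and head sit where predicted, so the grip is square. Next is the guarded insertion.

```bash
cat >> h.py <<'E'
YAW=-.288; XV=np.array([np.cos(YAW),np.sin(YAW),0]); YV=np.array([-XV[1],XV[0],0]); QI=down(np.pi/2+YAW)
C=np.array([.585,-.1143,0]); 
def tcp(s,dx=0,zh=.1265):  # shoulder at distance s (m) off the face
    return C+YV*(.012+s+.014)+XV*dx+np.array([0,0,zh-manip.grip_depth])
def fr(F0): f=manip.current_force()-F0; return np.array([f@XV,f@YV,f[2]])
def pushin(s0,s1,step,F0,fmax,dx,zh,vel=.03,log=True):
    s=s0
    while s>s1:
        s=max(s-step,s1); manip.servo_line(tcp(s,dx,zh),vel=vel); f=fr(F0)
        if log: print(f'{s*1e3:.1f}',f.round(1),end=' | ')
        if abs(f[1])>fmax or np.linalg.norm(f)>fmax+6: break
    print(); return s,f
E
python3 - <<'E'
from h import *
np.set_printoptions(precision=4,suppress=True)
manip.move_pose(tcp(.09,0,.16),QI); manip.servo_line(tcp(.042),QI,vel=.12); manip.sleep(.4)
F0=manip.current_force(); np.save('F0.npy',F0); print(F0,manip.current_tool_pos()-tcp(.042),manip.current_clock())
print(pushin(.038,.024,.001,F0,5,0,.1265))
print(manip.current_tool_pos(),manip.current_clock())
E
```

```text
[-0.5352 -0.287  -0.3932] [0.0002 0.0004 0.0003] 19.3083
37.0 [ 0.4  1.1 -1.4] | 36.0 [-0.   0.9 -1.1] | 35.0 [ 0.4  0.2 -1.7] | 34.0 [ 1.   0.6 -1.7] | 33.0 [ 1.1  0.9 -0.8] | 32.0 [ 0.5  0.1 -1.5] | 31.0 [ 0.8  1.4 -0.6] | 30.0 [ 0.3  0.8 -0.3] | 29.0 [-0.4  1.2 -0.7] | 28.0 [-1.3  0.6 -0.8] | 27.0 [-0.6  0.8 -0.3] | 26.0 [-1.   1.5 -0.6] | 25.0 [-1.2  2.  -0.1] | 24.0 [-1.9  1.8  0.3] | 
(0.024, array([-1.87  ,  1.7881,  0.3136]))
[ 0.5991 -0.0664  0.1077] 22.875
```

The pin is 8 mm past the face with no frontal contact, so it's in the hole. Pushing on, with a small lateral correction.

```bash
python3 - <<'E'
from h import *
np.set_printoptions(precision=4,suppress=True)
F0=np.load('F0.npy'); dx,zh,s=-.0005,.1265,.024
while s>-.003:
    s-=.001; manip.servo_line(tcp(s,dx,zh),vel=.03); f=fr(F0); print(f'{s*1e3:.0f}',f.round(1),end=' | ')
    if abs(f[0])>2: dx+=.0003*np.sign(f[0])
    if abs(f[2])>2: zh+=.0003*np.sign(f[2])
    if f[1]>17 or np.linalg.norm(f[[0,2]])>10: break
    if s<.003 and f[1]>9: break
print(dx,zh,s,manip.current_tool_pos()-tcp(s,dx,zh),manip.current_clock())
E
```

```text
23 [-1.   1.  -1.1] | 22 [-0.9  0.8 -1. ] | 21 [-0.8  0.2 -1. ] | 20 [ 0.4  1.  -0.3] | 19 [-0.2  1.2 -0.3] | 18 [ 0.1  2.1 -0.1] | 17 [-0.2  2.8 -0.4] | 16 [-1.3  1.9 -0.4] | 15 [-0.4  3.   1.3] | 14 [-1.7  3.4  1.2] | 13 [-0.4  2.6  0.5] | 12 [-1.   2.5  2.2] | 11 [-1.   2.8  0.7] | 10 [-1.3  3.2  1.1] | 9 [-1.3  1.7 -0.3] | 8 [-1.4  3.5  0. ] | 7 [-1.6  2.9  1.1] | 6 [-2.1  4.9  0.3] | 5 [-0.7  2.7  0.4] | 4 [-0.9  2.3  0.7] | 3 [-0.9  2.4  1.1] | 2 [-0.2  1.3  0.3] | 1 [-1.8  2.2  0.2] | -0 [0.2 1.  0.2] | -1 [-0.2  4.5  1.3] | -2 [-0.7  6.   0.1] | -3 [0.8 7.6 0.4] | -0.0007999999999999999 0.1268 -0.003000000000000014 [0.0006 0.0021 0.0002] 29.625
```

The pin is home: the shoulder met the post at s≈0 with 7.6 N. I'll relax, release, check, and flip the ring.

```bash
cat >> h.py <<'E'
def ringtcp(th,zh=.1265,depth=.005,back=0,dx=-.0008):
    ph=np.arctan2(52,-38)-th; x=-.028+.0645*np.cos(ph); z=.0645*np.sin(ph)
    return C+YV*(.012-x+.012+back)+XV*dx+np.array([0,0,zh+z-depth])
E
python3 - <<'E'
from h import *
np.set_printoptions(precision=4,suppress=True)
F0=np.load('F0.npy')
manip.servo_line(tcp(0,-.0008,.1268),vel=.03); print(fr(F0))
effector.open_jaws(); p=manip.current_tool_pos()
manip.servo_line(p+[0,0,.11],vel=.15)
a=ringtcp(0,back=.012); a2=a.copy(); a2[2]=p[2]+.11
manip.servo_line(a2,vel=.15); effector.close(5); 
manip.servo_line(a,vel=.1); manip.sleep(.3)
F1=manip.current_force(); np.save('F1.npy',F1); print(F1,manip.current_tool_pos()-a,manip.current_finger_gap(),manip.current_clock())
c,_=snap('wrist','w5'); snap('side','s5')
b=cv2.imread('pics/w5.png'); s=cv2.imread('pics/s5.png')
cv2.imwrite('pics/c5.png',np.hstack([b[140:440,170:470],cv2.resize(s[270:370,340:440],(300,300),interpolation=2)]))
E
```

```text
[0.7111 2.6875 1.0415]
[-0.1303  0.8847  0.655 ] [0.0004 0.     0.0007] 0.0002218947755218903 35.0083
```

View pics/c5.png

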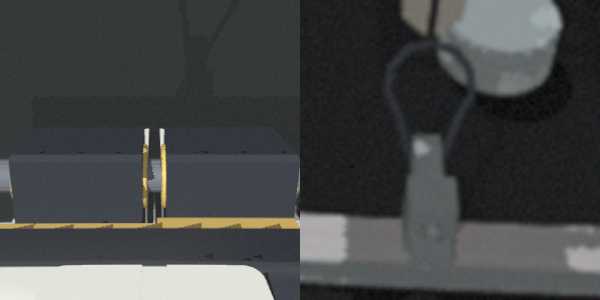

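The side crop shows the pin in the post with the ring standing open behind it, and the closed fingertips centred just behind the far bar. Pushing the ring along its arc.

```bash
python3 - <<'E'
from h import *
np.set_printoptions(precision=4,suppress=True)
F1=np.load('F1.npy')
manip.servo_line(ringtcp(0,back=.003),vel=.05)
for th in np.arange(0.05,.66,.1):
    manip.servo_line(ringtcp(th),vel=.06); f=fr(F1); print(f'{th:.2f}',f.round(1),end=' | ')
    if np.linalg.norm(f)>8: break
manip.sleep(.2); print(fr(F1).round(1),manip.current_clock())
c,_=snap('wrist','w6'); snap('side','s6')
b=cv2.imread('pics/w6.png'); s=cv2.imread('pics/s6.png')
cv2.imwrite('pics/c6.png',np.hstack([b[140:440,170:470],cv2.resize(s[270:370,340:440],(300,300),interpolation=2)]))
E
```

```text
0.05 [-0.   2.1  1.7] | 0.15 [-0.5  1.9  0.6] | 0.25 [1.  1.9 0.5] | 0.35 [-0.2  1.9  0.3] | 0.45 [-0.1  0.4  0.5] | 0.55 [0.3 1.1 0.8] | 0.65 [ 0.9  0.4 -0.2] | [1.  0.5 0.5] 37.4417
```

View pics/c6.png

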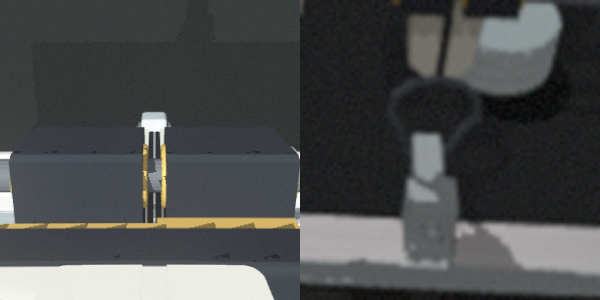

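The wrist crop shows the head at (155,118) clear of the fingers. In the side crop the bar's top is at about (432,83) and the fingertip ends just above it, so I'll compare those with projections.

```bash
python3 - <<'E'
from h import *
np.set_printoptions(precision=1,suppress=True)
def bar(th,zh=.1265):
    ph=np.arctan2(52,-38)-th; x=-.028+.0645*np.cos(ph); return C+YV*(.012-x)+[0,0,zh+.0645*np.sin(ph)]
k=lambda P:(proj('side',P)-[340,270])*3+[300,0]
for th in (-.3,-.15,0,.15,.3,.5,.65,.8): print(th,k([bar(th)])[0])
T=manip.current_tool_pos(); print('tip front, tip',k([T-YV*.0095,T]), (T-ringtcp(.65))*1e3)
print('post top',k([C+[0,0,.1405]]),'head back',k([C+YV*.049+[0,0,.1355]]))
E
```

```text
-0.3 [429.7  44.5]
-0.15 [431.8  42.8]
0 [433.9  43.5]
0.15 [435.9  46.9]
0.3 [437.8  52.8]
0.5 [440.1  64.7]
0.65 [441.5  76.3]
0.8 [442.6  90.1]
tip front, tip [[438.5  79.6]
 [437.2  67.5]] [-0.1  0.  -0.1]
post top [[435.7 192.9]] head back [[428.8 133.1]]
```

The bar has followed from crop row 43 to about 80, as predicted for θ≈0.7. Continuing over centre.

```bash
python3 - <<'E'
from h import *
np.set_printoptions(precision=4,suppress=True)
F1=np.load('F1.npy')
for th in np.arange(.75,1.79,.08):
    manip.servo_line(ringtcp(th,depth=.0055+.0025*min(1,(th-.65)/.8)),vel=.06); f=fr(F1); print(f'{th:.2f}',f.round(1),end=' | ')
    if np.linalg.norm(f)>9: break
manip.sleep(.3); print(fr(F1).round(1),manip.current_clock())
snap('side','s7'); s=cv2.imread('pics/s7.png')
p=manip.current_tool_pos(); 
manip.servo_line(p+[0,0,.06],vel=.15)
snap('side','s8'); s8=cv2.imread('pics/s8.png'); snap('scene','sc8'); sc=cv2.imread('pics/sc8.png')
f=lambda a:cv2.resize(a,(390,400),interpolation=2)
cv2.imwrite('pics/c7.png',np.hstack([f(s[270:370,340:437]),f(s8[270:370,340:437])]))
E
```

```text
0.75 [0.6 1.  0.6] | 0.83 [1.1 1.1 0.1] | 0.91 [ 0.5 -0.3  0.6] | 0.99 [ 0.8  0.1 -1.5] | 1.07 [ 0.8  0.3 -0.5] | 1.15 [-0.3 -0.6 -0.9] | 1.23 [-0.4  0.5 -0.3] | 1.31 [ 0.4 -0.9 -0.3] | 1.39 [ 0.1 -0.3 -1.5] | 1.47 [ 0.2 -1.1 -0.3] | 1.55 [-0.  -1.1 -0.7] | 1.63 [-0.1 -0.7 -1. ] | 1.71 [ 0.4 -0.3 -0.2] | [ 0.7  0.4 -0.7] 41.1
```

View pics/c7.png

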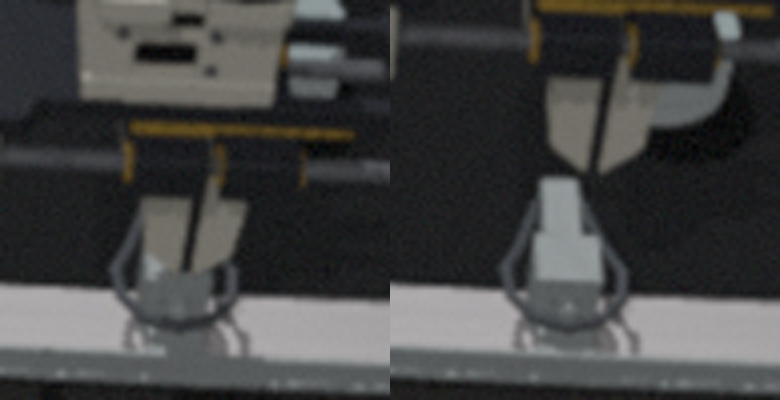

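The ring has swung over the post: its far bar now lies in front of the post at crop (565,325), full frame about (384,351). The fingers are clear above. One numeric check that it is fully closed, then I hand in.

```bash
python3 - <<'E'
from h import *
np.set_printoptions(precision=1,suppress=True)
for th in (1.8,2.0,2.1,2.2):
    ph=np.arctan2(52,-38)-th; x=-.028+.0645*np.cos(ph); print(th,proj('side',[C+YV*(.012-x)+[0,0,.1265+.0645*np.sin(ph)]]))
g=cv2.imread('pics/s8.png').mean(2)[335:362,378:390].mean(1); print(g.astype(int))
p=manip.current_tool_pos(); manip.servo_line(p+[0,0,.03]+YV*.05,vel=.1); manip.sleep(.5); print(manip.current_clock(),manip.current_force())
E
```

```text
1.8 [[386.9 339. ]]
2.0 [[386.1 345.9]]
2.1 [[385.7 349. ]]
2.2 [[385.2 351.7]]
[149 149 150 150 142 109  91  90  90  90  90  95  96  89  80  71  62  70
  87  92  93 102 119 128 108  92  89]
43.025 [ 0.4 -0.   0.9]
```

```bash
python3 -c "
from bench import manip
print(manip.hand_in())"
```

```text
the job is handed in; nothing more can be done
None
```

I handed the job in at about 43 s: the pin is home in the free post (7.6 N peak) and the ring is snapped closed around its end (about 2.2 rad from the side camera). The gripper is clear, and hand-in gave no verdict.

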